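Take the sugar jar off its hook, brace it and twist its tight cap free

ROBOT

A 6-joint arm with a two-finger parallel gripper is mounted at the origin on a cart in front of the work surface, level with it; the furniture and walls round the work are solid. World frame = base frame: x ahead of the robot, y to its left, z up, the work surface at z = 0. Lengths are in m, angles in rad, forces in N, time in s.
With the tool pointing down it reaches from about 0.25 to 0.775 m from the base axis. Payload 4 kg.
Tool frame: the origin (TCP) lies on the centre line of the jaws, within the pads' length; the fingertips stand 17 mm ahead of it and the grasp point (between the pads) lies 2 mm behind it; z points along the fingers, y is the line along which they close (so a half turn about z gives the same grasp; the last joint's range is limited). The gripper opens to 94 mm and grips with 3 to 60 N. Pads are 16 mm wide; open, the fingers measure 119 mm over their backs; the gripper's body (75 mm by 177 mm) begins 78 mm behind the grasp point.
Start: joints at [1.074, 0.087, 1.371, -0, 1.684, -0.103], TCP at [0.211, 0.508, 0.196] pointing down, gripper open.
Joint ranges: [-3.1, 3.1], [-0.76, 2.03], [0.27, 2.55], [-1.08, 4.22], [0.17, 2.65], [-2.57, 2.57]. Speed limits (rad/s): [2.79, 2.79, 3.14, 3.14, 3.14, 3.14].

INTERFACE

Orientations are given as [roll, pitch, yaw] about the fixed x, y, z axes, in that order (R = Rz(yaw) Ry(pitch) Rx(roll)).
In Python, from bench import robot gives the robot as it stands.
- The arm moves only by the tool servo_tool, never from a script. Its argument "plan" is a list of rows, each a list of 7 numbers: the shift along the tool's x, y, z normalised to -1 to 1, where 1 is 0.1 m, then the turn, a rotation vector about the tool's x, y, z normalised to -1 to 1, where 1 is pi/2 rad, then the finger opening in mm, from 0 to 94. In form: [[x, y, z, ax, ay, az, gripper], ...]. A call has 1 to 12 rows; each row is the pose to reach, as a shift and turn from the pose commanded when the call began, along the tool's axes at that moment; what a row does not reach only later rows make up. A row lasts 1/12 s, in which the tool goes at most 41.7 mm and 7.16 degrees, less where a joint would pass 70% of its speed; a pose out of reach is approached as far as the arm can. A call with a number of a shift or a turn outside -1 to 1 is refused whole. A call with a gripper value outside its range is refused whole. The fingers move at their own pace and stop on an object; the grip force is fixed at half the most. Time passes only in rows, so rows that repeat a pose let the fingers close. It gives the time, the measured TCP pose, the force, the opening and the grip force at its end, in the units of the state.
- robot.get_obs(): the state, without advancing time (a new reading comes with each control period).
- robot.snapshot(name): name is "scene" or "top" or "wrist"; returns the picture (480x640x3 uint8, red, green, blue); there is no depth.
- robot.camera_params(name): a dict with "camera_matrix" (3x3 intrinsics, pixels), "rvec" (rotation vector, rad) and "tvec" (3), from world to camera coordinates, as OpenCV has them; the wrist camera has in their place "tool_from_camera" (4x4, takes a point from camera to tool coordinates, whose origin is the TCP and whose axes are the flange's). Camera axes: x right, y down, z forward; pixel columns grow to the right and rows downward; lengths in m; the calibration is good to about 2 mm. A picture is of the moment at which its call begins: read the wrist's pose just before it. camera_params takes no time and is no camera call.
- robot.close_job(): hands the job in; it is judged then, once.
Trained networks look in the newest picture that a camera, given by its name, has taken for a name from the list of things; names that differ only in an ending like _2 or _b are one class to them, and where a whole thing is asked for, a point or a joint stands for the part that bears it (a point fixed in the world has none). Each returns a list of dicts, best first, with "conf" (0 to 1); they miss things now and then, are a little off and sometimes report something else, mostly with a low value. They report only what shows in the picture. A call takes as long as a camera call. They do not tell look-alikes from the thing itself.
- robot.find_in(thing, camera): "extent" ([centre column, centre row, width, height] in pixels, round what is visible of it).
The state is a dict: "time": time; "joint_positions": joint angles; "qvel": joint speeds; "joint_torque": joint torques, N m; "tool_pos": TCP position; "ee_rot": TCP orientation; "wrist_force": force on the tool from outside, world axes, zero at the start; "wrist_torque": the same for the moment, N m; "width": finger opening in m; "finger_force": force on a finger pad.
Only numpy, scipy, OpenCV 4.12 (cv2) and the standard library are available. Lean on these libraries where they do the work, as an engineer would, in place of code of your own. Each camera call takes 0.05 s, during which the arm holds its last target. There are 200 camera calls.

TASK

Lift the square glass sugar jar up and off its hook on the rail and stand it, cap still tight, fully down in the white jar brace on the worktop. With the brace keeping the jar from turning, unscrew the tight copper cap anticlockwise, stop turning once its thread lets go, lift it straight off and finish still holding it level, just above the open jar and over its mouth (one to three centimetres of air between them), ready to go straight back on. Leave the jar standing in the brace and do not shift the other things on the worktop.

Things in the scene. Friction and masses are not known exactly. Their poses are not given: they have to be found in the camera images.
- jar_center (a point): square clear glass jar of white sugar cubes, 0.27 to 0.44 kg, hanging upright on the middle hook. Point on its upright axis, 57 mm above its underside; z up, +x towards its wire loop. Body 60 x 60 mm, 80 mm tall with a flat top, then a neck 44 mm in diameter. Its back leans on the stand's wooden strip. It may be carried by its cap, which is tight and does not pull off
- jar_loop (a point): inside of the outer end of the closed wire loop on the jar's neck collar, 86 mm above the jar's underside, 42 mm from its axis along its +x; 4 mm wire, opening 13 mm wide. It lies over the upturned middle hook: lift the jar straight up at least 20 mm (30 is good), then draw it away along the stand's -x
- jar_rim (a point): centre of the jar's mouth rim, 114 mm above the jar's underside, hidden inside the cap at first. The three-start thread is on the outside of the neck below it; once unscrewed the cap must rise 18 mm more for its lower edge to reach the rim
- cap_center (a point): copper-coloured ribbed screw cap, 60 mm in diameter, 26 mm tall, 0.06 kg (liner 0.03 kg more); point at its centre, half-way up; z up. Screwed on, its lower edge is 96 mm and its top 122 mm above the jar's underside, so 8 mm of neck shows above the wire collar. Grip it round its side from above, across any diameter; over the stand, fingers along the stand's y clear the hook best
- cap_mark (a point): white dot on the cap's top, 23.5 mm from its axis along the cap's +x. Angle from the jar's +x to the dot, anticlockwise from above: starts 0 to 0.12 rad (tight), thread lets go at about 1.05, lifts straight off from 1.15 on, hard stop at about 1.5. Turning takes up to about 0.6 N m. The cap rises 3 mm on the way; a springy liner in it pushes it up with about 20 N at first
- rail_stand: fixed hanging rail: wooden base 105 x 300 x 16 mm, dark rail 136 mm high, three hooks, an espresso cup fixed on each outer one. Origin: centre of the base's underside; front is -x, rail along y. The jar hangs with its axis at x = -0.050, y = 0, its underside 50 mm above the worktop; the cups stay 60 mm or more from the jar's axis and under 150 mm high
- hook_tip (a point): top of the upturned end of the middle hook, 147 mm above the worktop, 39 mm behind the jar's axis; 6 mm steel wire that stands 11 mm above the loop lying on it
- brace_floor (a point): centre of the rubber floor, 15.8 mm above the worktop, of the fixed white jar brace (base 110 x 110 mm). x and y square to the nest: four rubber-lined corner uprights, 64 x 64 mm inside, straight to 32 mm above the floor, flared to 78 mm at 44 mm. The jar goes in from above, any of the four ways round, until it rests on the floor; it can then turn at most 0.07 rad
- milk_jug: white milk jug 74 x 98 x 88 mm, bystander; origin under its centre
- mug: white mug 95 x 126 x 58 mm, bystander; origin under it
- teaspoon: red-handled teaspoon 132 mm long lying on the worktop, bystander; origin under it
- salt_shaker: glass salt shaker, 44 mm in diameter, 90 mm tall, bystander; origin under its centre
- pepper_mill: wooden pepper mill, 58 mm in diameter, 170 mm tall, bystander; origin under its centre
Not all that is in view belongs to the job. Of the things shaped like the part that bears cap_center, the copper one is meant.

How it is judged:
On the way, in this order (a step that is already met when the one before it is completed fails the run):
1. the jar is up off its hook and clear of the stand, its cap still tight (x of jar_center in the frame of rail_stand below -0.075 m and contact force between jar and rail_stand below 0.1 N and x of cap_mark in the frame of jar_center above 0.018 m), for 0.1 s.
2. the jar stands upright, fully down in the brace, its cap still tight (horizontal distance between jar_center and brace_floor below 0.008 m and z of jar_center in the frame of brace_floor below 0.061 m and angle between jar_center's own z axis and vertical below 0.06 rad and x of cap_mark in the frame of jar_center above 0.018 m), for 0.2 s.
3. the cap is unscrewed from the jar while the jar stays down in the brace (x of cap_mark in the frame of jar_center below 0.0135 m and y of cap_mark in the frame of jar_center above 0.015 m and horizontal distance between jar_center and brace_floor below 0.008 m and z of jar_center in the frame of brace_floor below 0.063 m), for 0.1 s.
At the end, for the whole second after the job is handed in: Jar upright in the brace, within 8 mm of its middle and 4 mm of its floor; cap held still in the fingers touching nothing else, level within 0.2 rad, centred over the jar within 15 mm, lower edge 5 to 40 mm above the rim, turned at most about 120 degrees (horizontal distance between jar_center and brace_floor below 0.008 m and z of jar_center in the frame of brace_floor below 0.061 m and angle between jar_center's own z axis and vertical below 0.06 rad and z of cap_center in the frame of jar_center between 0.075 and 0.11 m and horizontal distance between cap_center and jar_center below 0.015 m and angle between cap_center's own z axis and vertical below 0.2 rad and x of cap_mark in the frame of jar_center above -0.014 m and y of cap_mark in the frame of jar_center above 0 m and contact force between cap and jar below 0.2 N and contact force between cap and the fingers above 1 N and linear speed of cap below 0.03 m/s); the arm keeps its last pose, push and grip.
It fails at once if a bystander is shifted by more than 30 mm (distance of any of milk_jug, mug, teaspoon, salt_shaker, pepper_mill from where it was at the start of the episode above 0.03 m).
It also fails if it takes over 38 s, if anything falls off the work surface, if the arm or the gripper's body presses on something with over 40 N, if the wrist force passes 120 N, or if a joint passes its speed limit or range.

## Working session

There is one attempt and no reset: what is moved stays moved. The work goes in short steps, Python scripts to look and compute and a tool call to move; the robot and the scene stay as the last step left them, time stands still between calls to the robot, and variables do not carry over. Pictures are saved under pics/ and viewed, at most 10 in all, crops included, and the job is handed in when it is done.

Besides the shell and the picture viewer there is one more tool, called after "Emit:" by a JSON object that holds its "op" and its "data". servo_tool: Moves the arm, as the interface text tells. Scaled input: -1 to 1 covers 0.1 m each way for a shift and pi/2 rad each way for a turn. Its arguments: {"type":"object","properties":{"plan":{"type":"array","items":{"type":"array","items":{"type":"number"}}}},"required":["plan"]}

```bash
mkdir -p pics; ls; python3 - <<'E'
from bench import robot
import cv2
o=robot.get_obs(); print({k:o[k] for k in('time','tool_pos','ee_rot','width','wrist_force')})
for c in('scene','top'):
    im=robot.snapshot(c); cv2.imwrite(f'pics/{c}0.png',im[:,:,::-1])
    p=robot.camera_params(c);print(c,p)
    for t in('cap_center','jar_center','rail_stand','brace_floor','cap_mark','hook_tip'):
        print(t,[(d['extent'],d['conf']) for d in robot.find_in(t,c)[:3]])
print(robot.camera_params('wrist'))
E
```

```text
pics
{'time': 0.0, 'tool_pos': array([0.21078467, 0.50738304, 0.19470095]), 'ee_rot': array([-3.13937624e+00, -2.21427264e-04,  2.74775173e+00]), 'width': 0.09391275740255209, 'wrist_force': array([ 0.00106242,  0.29278051, -0.45734152])}
scene {'camera_matrix': array([[443.13890665,   0.        , 317.67144155],
       [  0.        , 443.13890665, 243.05649059],
       [  0.        ,   0.        ,   1.        ]]), 'rvec': array([ 2.00531403, -0.44576827,  0.30572366]), 'tvec': array([-0.48594751,  0.15766024,  1.02694046])}
cap_center [([373.1, 311.1, 25.1, 19.2], 0.74), ([336.9, 215.6, 29.1, 21.4], 0.72), ([293.5, 277.0, 24.7, 16.7], 0.65)]
jar_center [([334.1, 240.9, 32.0, 31.8], 0.59), ([245.2, 229.6, 36.2, 24.2], 0.58)]
rail_stand [([348.6, 251.5, 81.1, 90.2], 0.91)]
brace_floor [([306.4, 309.4, 51.3, 51.2], 0.55)]
cap_mark [([334.5, 217.2, 25.3, 17.1], 0.89), ([371.9, 311.7, 23.8, 25.4], 0.75), ([293.4, 277.7, 23.9, 20.2], 0.73)]
hook_tip [([348.5, 253.2, 83.3, 93.3], 0.9)]
top {'camera_matrix': array([[465.21841604,   0.        , 316.8022654 ],
       [  0.        , 465.2184160
[... 447 characters left out ...]
[([356.1, 284.1, 50.9, 48.3], 0.69)]
cap_mark [([384.2, 229.6, 25.6, 20.1], 0.95), ([296.0, 211.1, 27.2, 27.8], 0.64)]
hook_tip [([297.3, 203.8, 115.4, 60.7], 0.73)]
{'camera_matrix': array([[332.75209133,   0.        , 316.3821698 ],
       [  0.        , 332.75209133, 239.17327782],
       [  0.        ,   0.        ,   1.        ]]), 'tool_from_camera': array([[-1.60363439e-04, -9.71835601e-01, -2.35659795e-01,
         6.76945820e-02],
       [ 9.99999203e-01, -4.51038675e-04,  1.17954839e-03,
         2.01013812e-04],
       [-1.25261880e-03, -2.35659418e-01,  9.71834898e-01,
        -1.88229578e-01],
       [ 0.00000000e+00,  0.00000000e+00,  0.00000000e+00,
         1.00000000e+00]])}
```

```bash
python3 - <<'E'
import cv2
s=cv2.imread('pics/scene0.png')[170:370,190:440]; t=cv2.imread('pics/top0.png')[150:350,140:440]
cv2.imwrite('pics/sc.png',cv2.resize(s,(750,600),interpolation=2)); cv2.imwrite('pics/tc.png',cv2.resize(t,(800,533),interpolation=2))
E
```

```text
(no output)
```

View pics/sc.png

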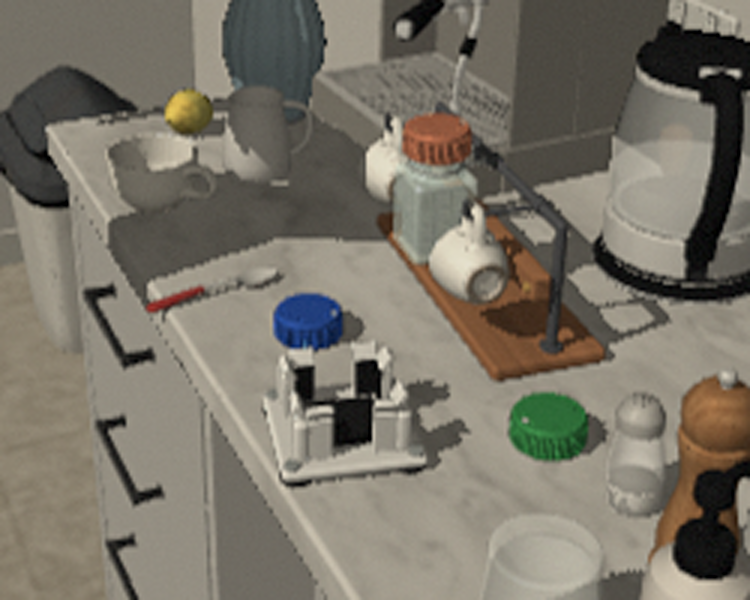

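View pics/tc.png

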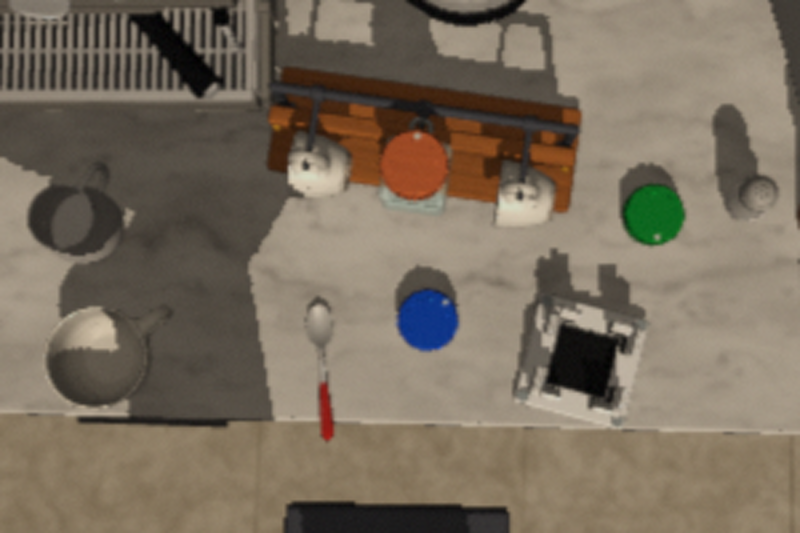

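The copper cap is at scene (336,214) and top (295,212), on the hanging jar. The look-alikes are blue at scene (293,277) and green at (373,311), both lying loose on the worktop. The enlarged crops confirm that the copper one is meant. The brace floor is at about top (358,284), and the brace is slightly rotated.

```bash
cat > h.py <<'E'
import numpy as np, cv2
from bench import robot
from scipy.spatial.transform import Rotation as Ro
def ray(cam,uv,pose=None):
    p=robot.camera_params(cam);K=p['camera_matrix']
    d=np.linalg.inv(K)@[uv[0],uv[1],1]
    if cam=='wrist':
        T=np.eye(4);T[:3,:3]=Ro.from_euler('xyz',pose[1]).as_matrix();T[:3,3]=pose[0]
        M=T@p['tool_from_camera'];return M[:3,3],M[:3,:3]@d
    R=cv2.Rodrigues(p['rvec'])[0];return -R.T@p['tvec'],R.T@d
def onz(cam,uv,z,pose=None):
    c,d=ray(cam,uv,pose);return c+d*(z-c[2])/d[2]
def rel(goal,rpy):
    "scaled shift and turn from present measured pose"
    o=robot.get_obs();R0=Ro.from_euler('xyz',o['ee_rot'])
    print('shift',np.round(R0.inv().apply(np.array(goal)-o['tool_pos'])/.1,3),'turn',np.round((R0.inv()*Ro.from_euler('xyz',rpy)).as_rotvec()/(np.pi/2),3))
E
python3 - <<'E'
from h import *
f=lambda u,v:(140+u/2.6667,150+v/2.6667)
g=lambda u,v:(190+u/3,170+v/3)
print('cap',onz('top',f(414,165),.172),onz('scene',g(437,130),.172))
a,b=onz('top',f(268,168),.016),onz('top',f(568,212),.016);print('front edge',a,b)
a2,b2=onz('top',f(283,68),.016),onz('top',f(580,98),.016);print('back',a2,b2)
d=a-b;print('yaw front',np.arctan2(-d[0],d[1]))
q=[onz('top',f(*p),.0158) for p in((557,322),(617,333),(607,397),(548,385))];print('floor',np.mean(q,0),q)
e=q[0]+q[3]-q[1]-q[2];e2=q[0]+q[1]-q[2]-q[3];print('brace yaw',np.arctan2(-e[0],e[1]),np.arctan2(e2[1],e2[0]))
q=[onz('top',f(*p),.008) for p in((553,296),(647,318),(622,425),(515,400))];print('base',np.mean(q,0))
e=q[0]+q[3]-q[1]-q[2];e2=q[0]+q[1]-q[2]-q[3];print('brace yaw',np.arctan2(-e[0],e[1]),np.arctan2(e2[1],e2[0]))
print('blue',onz('top',f(428,318),.02),'green',onz('top',f(653,213),.02),'brcscene',onz('scene',(306,309),.03))
print('spoon',onz('top',f(319,300),0),onz('top',f(326,438),0))
E
```

```text
cap [ 0.56628101 -0.03459087  0.172     ] [ 0.56333429 -0.04889623  0.172     ]
front edge [0.58344304 0.11151162 0.016     ] [ 0.54939199 -0.18206445  0.016     ]
back [0.68326291 0.10145558 0.016     ] [ 0.66302345 -0.19172937  0.016     ]
yaw front -0.11547118862841285
floor [ 0.40706777 -0.19861898  0.0158    ] [array([ 0.44205156, -0.17351132,  0.0158    ]), array([ 0.43313418, -0.23180128,  0.0158    ]), array([ 0.37161554, -0.22308097,  0.0158    ]), array([ 0.38146979, -0.16608236,  0.0158    ])]
brace yaw -0.1614066664111199 -0.1314989128918781
base [ 0.40684919 -0.20151157  0.008     ]
brace yaw -0.200094224798773 -0.2738042255406557
blue [ 0.44214758 -0.04891722  0.02      ] green [ 0.55049916 -0.26464569  0.02      ] brcscene [ 0.40469755 -0.2173881   0.03      ]
spoon [0.45726716 0.05818432 0.        ] [0.32460243 0.04587318 0.        ]
```

```bash
python3 - <<'E'
import numpy as np
p=np.array([.211,.507]);g=np.array([.563,-.042]);n=6
for i in range(n):
    y=2.748-i*2.863/n; d=(g-p)/n
    print(i,np.round([d@[np.cos(y),np.sin(y)]*10,d@[np.sin(y),-np.cos(y)]*10],3), 'turn',round(2.863/n/1.5708,3))
E
```

```text
0 [-0.893 -0.62 ] turn 0.304
1 [-1.078 -0.141] turn 0.304
2 [-1.022  0.37 ] turn 0.304
3 [-0.738  0.798] turn 0.304
4 [-0.289  1.048] turn 0.304
5 [0.224 1.064] turn 0.304
```

Emit:
{"op": "servo_tool", "data": {"plan": [[-0.89,-0.62,-0.6,0,0,0.304,94],[-0.89,-0.62,-0.6,0,0,0.304,94],[-0.89,-0.62,-0.6,0,0,0.304,94],[-0.89,-0.62,-0.6,0,0,0.304,94]]}}

```text
time: 1.03
tool_pos: [0.2733, 0.414, 0.2614]
ee_rot: [3.133, 0.001, 2.259]
wrist_force: [-0.1, 0.0, 0.0]
width: 0.094
finger_force: 0.0
```

Emit:
{"op": "servo_tool", "data": {"plan": [[-1,-0.14,-0.3,0,0,0.304,94],[-1,-0.14,-0.3,0,0,0.304,94],[-1,-0.14,-0.3,0,0,0.304,94],[-1,-0.14,-0.3,0,0,0.304,94]]}}

```text
time: 1.37
tool_pos: [0.3256, 0.3284, 0.2883]
ee_rot: [3.137, -0.0, 1.782]
wrist_force: [0.3, 0.4, 0.6]
width: 0.0941
finger_force: 0.0
```

Emit:
{"op": "servo_tool", "data": {"plan": [[-1,0.37,0,0,0,0.304,94],[-1,0.37,0,0,0,0.304,94],[-1,0.37,0,0,0,0.304,94],[-1,0.37,0,0,0,0.304,94]]}}

```text
time: 1.7
tool_pos: [0.3832, 0.2383, 0.2859]
ee_rot: [3.14, 0.001, 1.304]
wrist_force: [0.6, -0.1, -0.3]
width: 0.0943
finger_force: 0.0
```

Emit:
{"op": "servo_tool", "data": {"plan": [[-0.74,0.8,0,0,0,0.304,94],[-0.74,0.8,0,0,0,0.304,94],[-0.74,0.8,0,0,0,0.304,94],[-0.74,0.8,0,0,0,0.304,94]]}}

```text
time: 2.03
tool_pos: [0.4419, 0.146, 0.2853]
ee_rot: [3.14, 0.001, 0.826]
wrist_force: [-0.8, -0.1, 0.3]
width: 0.0939
finger_force: 0.0
```

Emit:
{"op": "servo_tool", "data": {"plan": [[-0.29,1,0,0,0,0.304,94],[-0.29,1,0,0,0,0.304,94],[-0.29,1,0,0,0,0.304,94],[-0.29,1,0,0,0,0.304,94]]}}

```text
time: 2.37
tool_pos: [0.4964, 0.0576, 0.2849]
ee_rot: [3.14, 0.001, 0.349]
wrist_force: [-0.4, 0.6, -0.4]
width: 0.094
finger_force: 0.0
```

Emit:
{"op": "servo_tool", "data": {"plan": [[0.22,1,0,0,0,0.304,94],[0.22,1,0,0,0,0.304,94],[0.22,1,0,0,0,0.304,94],[0.22,1,0,0,0,0.304,94],[0.22,1,0,0,0,0.304,94],[0.22,1,0,0,0,0.304,94]]}}

```text
time: 2.87
tool_pos: [0.5506, -0.0246, 0.2858]
ee_rot: [-3.141, 0.0, -0.115]
wrist_force: [0.2, -0.4, -0.5]
width: 0.0938
finger_force: 0.0
```

```bash
python3 - <<'E'
from h import *
o=robot.get_obs();print(o['time'],o['tool_pos'],o['ee_rot'],o['joint_positions'])
im=robot.snapshot('wrist');cv2.imwrite('pics/w1.png',im[:,:,::-1]);print([(d['extent'],d['conf']) for d in robot.find_in('cap_center','wrist')])
E
```

```text
2.8667 [ 0.55064595 -0.02464394  0.28576696] [-3.14124364e+00  3.26097621e-04 -1.15028020e-01] [-1.47813829e-01  9.06596934e-02  1.19048702e+00  3.52873027e-04
  1.86078328e+00  1.53811142e+00]
[([323.0, 210.8, 66.4, 63.2], 0.92), ([341.8, 281.9, 42.2, 43.4], 0.78), ([489.6, 189.1, 59.1, 42.5], 0.6)]
```

View pics/w1.png

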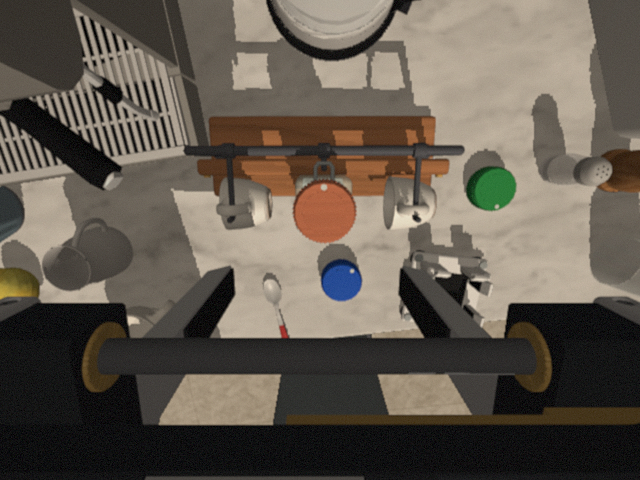

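The wrist view shows the copper cap centred at (324,210) with its dot at (324,186). The rail is level in the image, so the yaw is already right.

```bash
python3 - <<'E'
from h import *
o=robot.get_obs();P=(o['tool_pos'],o['ee_rot'])
im=cv2.imread('pics/w1.png').astype(int);b,g,r=im[:,:,0],im[:,:,1],im[:,:,2]
m=((r>120)&(r-g>60)&(r-b>60)).astype(np.uint8);m[:,:285]=0;m[:,362:]=0;m[:170]=0;m[250:]=0
m=cv2.morphologyEx(m,cv2.MORPH_OPEN,np.ones((5,5)))
n,l,s,c=cv2.connectedComponentsWithStats(m);print(s,c)
c=onz('wrist',(324,210),.172,P);print(c)
print(onz('wrist',(324,186),.172,P)-c)
for u,v in((185,150),(463,151)):print(onz('wrist',(u,v),.136,P))
for z in(.172,.157):rel([c[0],c[1],z],[np.pi,0,-.115])
E
```

```text
[[     0      0    640    480 304486]
 [   295    184     60     58   2714]] [[319.45616547 239.73647393]
 [324.41783346 212.96978629]]
[ 0.5722179  -0.03298499  0.172     ]
[ 0.02165038 -0.00237317  0.        ]
[0.64137078 0.09620202 0.136     ]
[ 0.60916614 -0.17519139  0.136     ]
shift [0.226 0.065 1.142] turn [-0. -0.  0.]
shift [0.226 0.065 1.292] turn [-0. -0.  0.]
```

Emit:
{"op": "servo_tool", "data": {"plan": [[0.21,0.07,0.2,0,0,0,78],[0.21,0.07,0.6,0,0,0,78],[0.21,0.07,0.8,0,0,0,78],[0.21,0.07,0.8,0,0,0,78],[0.21,0.07,0.8,0,0,0,78]]}}

```text
time: 3.38
tool_pos: [0.5698, -0.0331, 0.2052]
ee_rot: [-3.141, 0.002, -0.115]
wrist_force: [0.2, -0.2, 0.9]
width: 0.0782
finger_force: 0.0
```

```bash
python3 - <<'E'
from h import *
o=robot.get_obs();print(o['time'],o['tool_pos'],o['ee_rot'],o['width'])
im=robot.snapshot('wrist');cv2.imwrite('pics/w2.png',im[:,:,::-1]);print([(d['extent'],d['conf']) for d in robot.find_in('cap_center','wrist')])
E
```

```text
3.3833 [ 0.56982543 -0.03310524  0.20517475] [-3.14134656e+00  2.36471797e-03 -1.15225171e-01] 0.07818411077209113
[([316.5, 253.4, 80.7, 85.7], 0.95), ([519.9, 212.4, 67.1, 50.7], 0.87), ([341.6, 315.9, 48.5, 45.7], 0.86)]
```

View pics/w2.png

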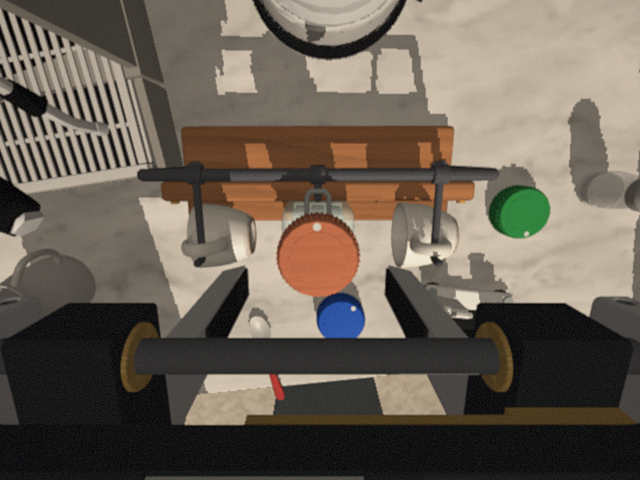

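The cap is centred at (318,256) between the fingers, with its dot at (317,226) pointing to the loop. Both cups sit outside the fingers.

```bash
python3 - <<'E'
from h import *
o=robot.get_obs();P=(o['tool_pos'],o['ee_rot'])
c=onz('wrist',(318,257),.172,P);print(c);rel([c[0],c[1],.158],[np.pi,0,-.115])
E
```

```text
[ 0.57274198 -0.03448293  0.172     ]
shift [0.01  0.008 0.506] turn [ 0.    -0.003 -0.001]
```

Emit:
{"op": "servo_tool", "data": {"plan": [[0.01,0.01,0.3,0,0,0,78],[0.01,0.01,0.49,0,0,0,78],[0.01,0.01,0.49,0,0,0,78],[0.01,0.01,0.49,0,0,0,78],[0.01,0.01,0.49,0,0,0,40],[0.01,0.01,0.49,0,0,0,40],[0.01,0.01,0.49,0,0,0,40],[0.01,0.01,0.49,0,0,0,40],[0.01,0.01,0.49,0,0,0,40],[0.01,0.01,0.49,0,0,0,40]]}}

```text
time: 4.32
tool_pos: [0.5725, -0.0347, 0.1588]
ee_rot: [-3.141, -0.003, -0.117]
wrist_force: [-0.9, 1.7, 6.8]
width: 0.0585
finger_force: 30.0
```

Emit:
{"op": "servo_tool", "data": {"plan": [[0,0,-0.08,0,0,0,40],[0,0,-0.16,0,0,0,40],[0,0,-0.24,0,0,0,40],[0,0,-0.32,0,0,0,40],[0,0,-0.36,0,0,0,40],[0,0,-0.36,0,0,0,40]]}}

```text
time: 4.82
tool_pos: [0.5719, -0.0352, 0.1942]
ee_rot: [3.141, -0.002, -0.117]
wrist_force: [0.4, -0.0, -4.4]
width: 0.0583
finger_force: 30.0
```

Emit:
{"op": "servo_tool", "data": {"plan": [[-0.15,0,0,0,0,0,40],[-0.4,0,0,0,0,0,40],[-0.7,0,0,0,0,0,40],[-0.9,0,-0.1,0,0,0,40],[-1,0,-0.2,0,0,0,40],[-1,0,-0.2,0,0,0,40],[-1,0,-0.2,0,0,0,40]]}}

```text
time: 5.4
tool_pos: [0.4734, -0.0236, 0.2143]
ee_rot: [3.141, -0.005, -0.117]
wrist_force: [0.6, -0.3, -5.1]
width: 0.0585
finger_force: 30.0
```

```bash
python3 - <<'E'
from h import *
o=robot.get_obs();print(o['time'],o['tool_pos'],o['ee_rot'],o['width'],o['wrist_force'])
im=robot.snapshot('top');cv2.imwrite('pics/t2.png',cv2.resize(im[220:360,270:430,::-1],(640,560),interpolation=cv2.INTER_CUBIC))
E
```

```text
5.4 [ 0.47344088 -0.02356157  0.21429608] [ 3.14143549 -0.0046525  -0.11737565] 0.058477531454981906 [ 0.58150459 -0.25155994 -5.13012639]
```

View pics/t2.png

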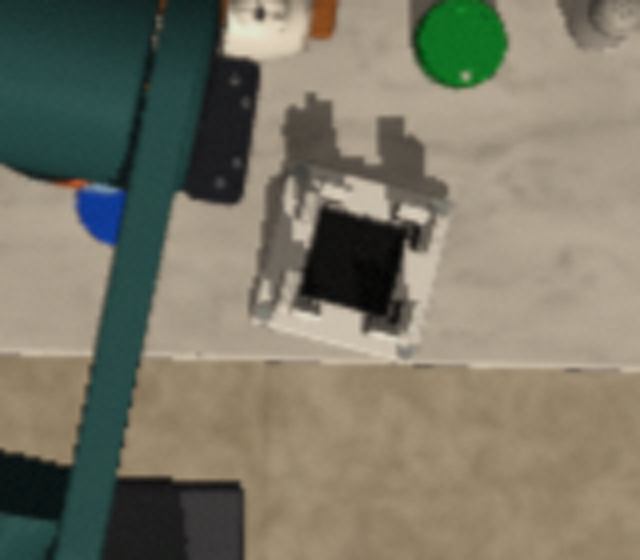

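The top view shows the whole brace: base corners at crop (289,163), (449,205), (404,357), (262,312), which puts it turned about 0.2 rad. I'll take a closer wrist look beside it.

Emit:
{"op": "servo_tool", "data": {"plan": [[-0.25,0.2,0,0,0,0,40],[-0.5,0.4,0,0,0,0,40],[-0.75,0.6,0,0,0,0,40],[-0.9,0.77,0,0,0,0,40],[-0.9,0.77,0,0,0,0,40],[-0.9,0.77,0,0,0,0,40]]}}

```text
time: 5.95
tool_pos: [0.3743, -0.09, 0.2126]
ee_rot: [-3.141, -0.001, -0.12]
wrist_force: [0.7, 0.6, -4.5]
width: 0.0581
finger_force: 30.0
```

```bash
python3 - <<'E'
from h import *
o=robot.get_obs();print(repr(o['tool_pos']),repr(o['ee_rot']),o['time'])
im=robot.snapshot('wrist');cv2.imwrite('pics/w3f.png',im[:,:,::-1]);cv2.imwrite('pics/w3.png',cv2.resize(im[100:320,260:560,::-1],(800,587),interpolation=cv2.INTER_CUBIC))
print([(d['extent'],d['conf']) for d in robot.find_in('brace_floor','wrist')])
f=lambda p:(270+p[0]/4,220+p[1]/4)
def an(q,s):
    e=q[0]+q[3]-q[1]-q[2];e2=q[0]+q[1]-q[2]-q[3];print(s,np.mean(q,0),np.arctan2(-e[0],e[1]),np.arctan2(e2[1],e2[0]),np.linalg.norm(e)/2,np.linalg.norm(e2)/2)
an([onz('top',f(p),.01) for p in((289,163),(449,205),(404,357),(262,312))],'base')
an([onz('top',f(p),.0158) for p in((322,207),(406,234),(386,315),(302,294))],'floor')
E
```

```text
array([ 0.37425421, -0.08996629,  0.21257747]) array([-3.14107610e+00, -5.54904873e-04, -1.19595191e-01]) 5.95
[([220.2, 30.8, 333.7, 61.5], 0.68), ([409.2, 176.9, 113.0, 104.9], 0.62), ([313.8, 222.7, 87.3, 51.0], 0.57)]
base [ 0.40695345 -0.19777456  0.01      ] -0.25051888237153785 -0.218065428065665 0.10135372637871655 0.0995238877051799
floor [ 0.40474479 -0.19906736  0.0158    ] -0.24872573520176608 -0.21706206587079008 0.05605442340299855 0.05524969303462377
```

View pics/w3.png

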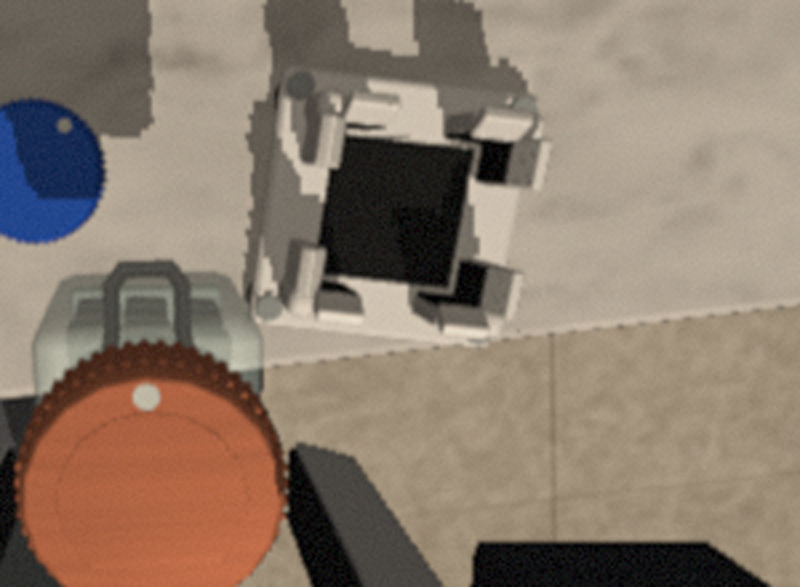

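The wrist view shows the brace with its base screws at crop (300,86), (524,103), (268,307) and floor corners at about (345,137), (474,150), (453,292), (323,275). The jar hangs straight, with its loop along tool +x.

```bash
python3 - <<'E'
from h import *
P=(np.array([.37425,-.08997,.21258]),np.array([-3.14108,-.00055,-.1196]))
f=lambda p:(260+p[0]*.375,100+p[1]*.375)
W=lambda p,z:onz('wrist',f(p),z,P)
def an(q,s):
    e=q[0]+q[3]-q[1]-q[2];e2=q[0]+q[1]-q[2]-q[3];print(s,np.mean(q,0),np.arctan2(-e[0],e[1]),np.arctan2(e2[1],e2[0]),np.linalg.norm(e)/2,np.linalg.norm(e2)/2)
an([W(p,.0158) for p in((345,137),(474,150),(453,292),(323,275))],'floor')
a,b,c=W((300,86),.01),W((524,103),.01),W((268,307),.01)
print('screws',(b+c)/2,np.arctan2(-(a-b)[0],(a-b)[1]),np.arctan2((a-c)[1],(a-c)[0]),np.linalg.norm(a-b),np.linalg.norm(a-c))
# flared tops at z~.06: outer corner points of uprights
an([W(p,.06) for p in((333,100),(538,120),(508,310),(300,285))],'tops')
print('cap',W((152,487),.2266),'tcp',P[0])
E
```

```text
floor [ 0.40525858 -0.20003705  0.0158    ] -0.2332423833336126 -0.20853405054954904 0.05618135155226462 0.05935432107936669
screws [ 0.40803069 -0.19909224  0.01      ] -0.1920334883522704 -0.231029500423538 0.09500269229874243 0.09453912471754959
tops [ 0.4118528  -0.19639546  0.06      ] -0.22639453341645474 -0.21767507606231634 0.07907257078235248 0.07008537291959586
cap [ 0.37572552 -0.09020389  0.2266    ] tcp [ 0.37425 -0.08997  0.21258]
```

Emit:
{"op": "servo_tool", "data": {"plan": [[0.12,0.3,0,0,0,0.03,40],[0.25,0.6,0,0,0,0.066,40],[0.35,0.85,0.1,0,0,0.066,40],[0.45,1,0.2,0,0,0.066,40],[0.45,1,0.3,0,0,0.066,40],[0.45,1,0.36,0,0,0.066,40],[0.45,1,0.36,0,0,0.066,40],[0.45,1,0.36,0,0,0.066,40]]}}

```text
time: 6.72
tool_pos: [0.4071, -0.1928, 0.177]
ee_rot: [-3.141, -0.0, -0.219]
wrist_force: [-0.0, -0.3, 0.1]
width: 0.0404
finger_force: 0.0
```

```bash
python3 - <<'E'
from h import *
o=robot.get_obs();print(repr(o['tool_pos']),repr(o['ee_rot']),o['time'])
im=robot.snapshot('wrist');cv2.imwrite('pics/w4.png',cv2.resize(im[140:365,166:466,::-1],(800,600),interpolation=cv2.INTER_CUBIC))
c=.215
rel([.407,-.1995,.174],[np.pi,0,-.225])
E
```

```text
array([ 0.40711076, -0.19278399,  0.17701644]) array([-3.14107899e+00, -6.06889508e-05, -2.19299316e-01]) 6.7167
shift [0.012 0.064 0.036] turn [ 0.    -0.001  0.004]
```

View pics/w4.png

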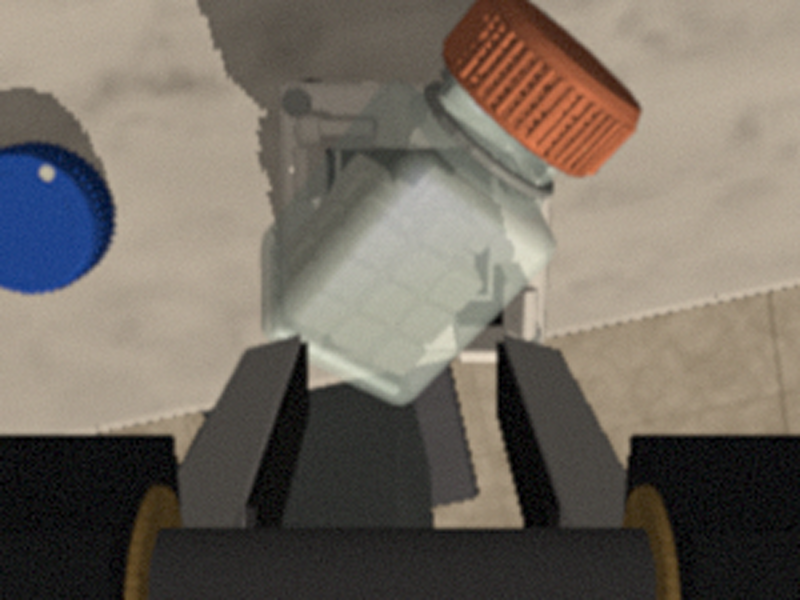

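The wrist view shows that the jar slipped out of the fingers: my sideways start was too abrupt. It is now tipped over the brace, with the cap at crop (540,85). I'll check where it comes to rest before I move anything.

```bash
python3 - <<'E'
from h import *
w=[robot.snapshot('wrist') for _ in range(6)][-1];s=robot.snapshot('scene');t=robot.snapshot('top')
o=robot.get_obs();print(o['time'],o['tool_pos'],o['wrist_force'])
for n,i in(('w5',w),('s5',s),('t5',t)):cv2.imwrite(f'pics/{n}.png',i[:,:,::-1])
A=cv2.resize(w[140:365,166:466],(400,300),interpolation=2);B=cv2.resize(s[240:360,240:400],(400,300),interpolation=2);C=cv2.resize(t[220:340,300:460],(400,300),interpolation=2)
D=cv2.resize(w,(400,300),interpolation=3)
cv2.imwrite('pics/m5.png',np.vstack([np.hstack([A,B]),np.hstack([C,D])])[:,:,::-1])
E
```

```text
7.1667 [ 0.40690892 -0.19380579  0.17720055] [-0.65896034 -0.30672325  0.36172167]
```

View pics/m5.png

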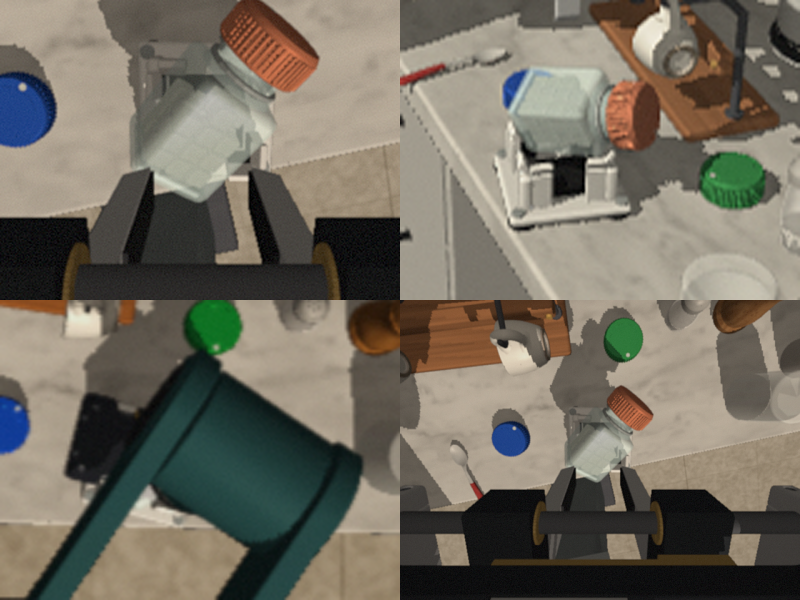

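The jar has come to rest on its side across the top of the brace, cap overhanging at wrist (370,172), and nothing else has moved. I'll measure the cap's position and axis, regrip it from above across its diameter, and lift so that it swings upright.

```bash
cat >> h.py <<'E'
def copper(path,box):
    im=cv2.imread(path).astype(int);b,g,r=im[:,:,0],im[:,:,1],im[:,:,2]
    m=((r>70)&(r-g>.3*r)&(b<.6*r)).astype(np.uint8);k=np.zeros_like(m);x0,y0,x1,y1=box;k[y0:y1,x0:x1]=m[y0:y1,x0:x1]
    k=cv2.morphologyEx(k,cv2.MORPH_OPEN,np.ones((3,3)))
    n,l,s,c=cv2.connectedComponentsWithStats(k);i=1+s[1:,4].argmax();k=(l==i).astype(np.uint8)
    ct=max(cv2.findContours(k,0,2)[0],key=cv2.contourArea);return s[i],c[i],cv2.minAreaRect(ct)
def tri(A,B):
    (c1,d1),(c2,d2)=A,B;s=np.linalg.lstsq(np.c_[d1,-d2],c2-c1,rcond=None)[0]
    return (c1+s[0]*d1+c2+s[1]*d2)/2,np.linalg.norm(c1+s[0]*d1-c2-s[1]*d2)
E
python3 - <<'E'
from h import *
o=robot.get_obs();P=(o['tool_pos'],o['ee_rot']);print(P,o['joint_positions'])
s,c,r=copper('pics/w5.png',(300,120,440,230));print(s,c,r)
q=[onz('wrist',p,.09,P) for p in cv2.boxPoints(r)];print(np.round(q,4),np.linalg.norm(q[1]-q[0]),np.linalg.norm(q[2]-q[1]))
s2,c2,r2=copper('pics/s5.png',(310,260,360,310));print(s2,c2,r2)
print('tri',tri(ray('wrist',c,P),ray('scene',c2)))
f=lambda u,v:(166+u*.375,140+v*.375)
# jar body: far-bottom corner, edges (w4 px)
for u,v in((265,330),(405,403),(555,245)):print(onz('wrist',f(u,v),.09,P))
E
```

```text
(array([ 0.40690892, -0.19380579,  0.17720055]), array([ 3.14146090e+00, -6.78561863e-04, -2.20922880e-01])) [-5.70499442e-01 -1.32656128e-01  1.62302400e+00  1.08972143e-04
  1.65054214e+00  1.22122853e+00]
[ 332  139   73   70 2934] [366.90558964 174.15712338] ((366.637939453125, 173.84481811523438), (76.31880187988281, 43.76496887207031), 41.6335334777832)
[[ 0.4677 -0.2129  0.09  ]
 [ 0.4873 -0.2408  0.09  ]
 [ 0.4382 -0.2786  0.09  ]
 [ 0.4167 -0.2507  0.09  ]] 0.03403136472185867 0.061974437534427114
[323 260  37  40 830] [339.0939759  283.00361446] ((341.0, 279.5), (39.0, 36.0), 90.0)
tri (array([ 0.46054895, -0.24789936,  0.1029964 ]), np.float64(0.01567004307245827))
[ 0.39693098 -0.14569654  0.09      ]
[ 0.36215402 -0.18460936  0.09      ]
[ 0.40415274 -0.24284452  0.09      ]
```

Emit:
{"op": "servo_tool", "data": {"plan": [[0.15,0.1,-0.05,0,0,0.07,94],[0.3,0.2,-0.05,0,0,0.145,94],[0.45,0.3,-0.05,0,0,0.22,94],[0.56,0.41,-0.05,0,0,0.29,94],[0.56,0.41,-0.05,0,0,0.36,94],[0.56,0.41,-0.05,0,0,0.433,94],[0.56,0.41,-0.05,0,0,0.433,94],[0.56,0.41,-0.05,0,0,0.433,94]]}}

```text
time: 7.83
tool_pos: [0.4525, -0.2462, 0.1818]
ee_rot: [-3.141, 0.0, -0.898]
wrist_force: [0.3, 0.0, 0.2]
width: 0.0898
finger_force: 0.0
```

```bash
python3 - <<'E'
from h import *
o=robot.get_obs();P=(o['tool_pos'],o['ee_rot']);print(P,o['time'],o['joint_positions'][5])
im=robot.snapshot('wrist');cv2.imwrite('pics/w6.png',im[:,:,::-1])
s,c,r=copper('pics/w6.png',(230,100,410,420));print(s,c,r)
q=[onz('wrist',p,.09,P) for p in cv2.boxPoints(r)];print(np.round(q,4),np.mean(q,0))
cv2.imwrite('pics/w6c.png',cv2.resize(im[120:420,120:520,::-1],(800,600)))
E
```

```text
(array([ 0.45245604, -0.24616539,  0.181765  ]), array([-3.14147764e+00,  2.92429881e-04, -8.98423485e-01])) 7.8333 1.8607175057837642
[ 280  229   71   42 2070] [315.30434783 251.40096618] ((315.5622863769531, 250.49610900878906), (38.98643112182617, 71.04886627197266), 86.42366790771484)
[[ 0.4816 -0.2298  0.09  ]
 [ 0.4362 -0.2709  0.09  ]
 [ 0.412  -0.2452  0.09  ]
 [ 0.4586 -0.2028  0.09  ]] [ 0.44710546 -0.23716762  0.09      ]
```

View pics/w6c.png

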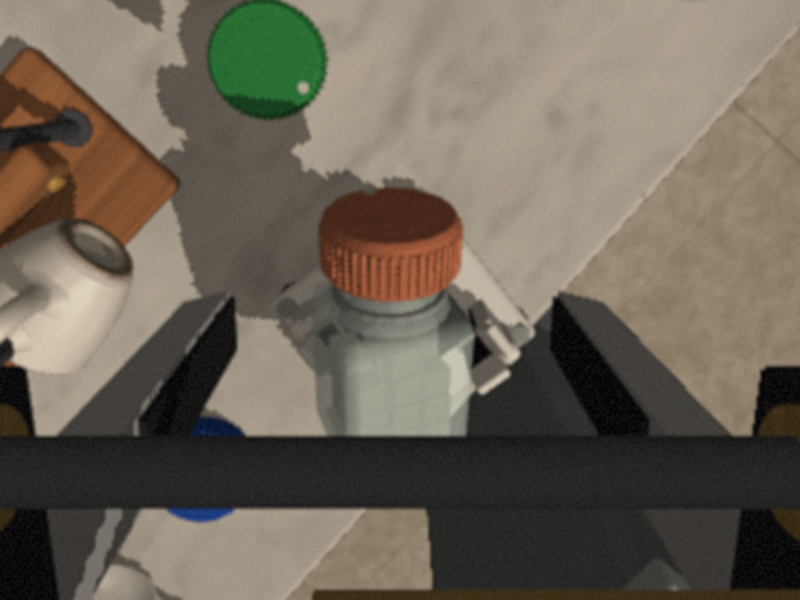

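```bash
python3 - <<'E'
from h import *
o=robot.get_obs();P=(o['tool_pos'],o['ee_rot']);R=Ro.from_euler('xyz',P[1])
for v,z in((235,.12),(270,.12),(214,.06),(235,.125),(270,.125),(214,.065)):
    print(v,z,R.inv().apply(onz('wrist',(315.5,v),z,P)-P[0])[:2])
for u in(280,351):print(u,R.inv().apply(onz('wrist',(u,245),.09,P)-P[0])[:2])
E
```

```text
235 0.12 [ 0.01074602 -0.00131244]
270 0.12 [-0.01770287 -0.00133496]
214 0.06 [ 0.01713639 -0.00149758]
235 0.125 [ 0.01190572 -0.00129567]
270 0.125 [-0.0159744  -0.00131775]
214 0.065 [ 0.01796865 -0.00148107]
280 [-0.00514807 -0.03232302]
351 [-0.00514593  0.02947774]
```

The jar axis lines up with the tool and the cap is centred between the fingers, at crop cols 320–462 and rows 230–300. I'll lower and grip.

Emit:
{"op": "servo_tool", "data": {"plan": [[-0.03,-0.015,0.25,0,0,0,94],[-0.03,-0.015,0.5,0,0,0,94],[-0.03,-0.015,0.75,0,0,0,94],[-0.03,-0.015,0.89,0,0,0,94],[-0.03,-0.015,0.89,0,0,0,94],[-0.03,-0.015,0.89,0,0,0,40],[-0.03,-0.015,0.89,0,0,0,40],[-0.03,-0.015,0.89,0,0,0,40],[-0.03,-0.015,0.89,0,0,0,40],[-0.03,-0.015,0.89,0,0,0,40],[-0.03,-0.015,0.89,0,0,0,40],[-0.03,-0.015,0.89,0,0,0,40]]}}

```text
time: 8.88
tool_pos: [0.4522, -0.2434, 0.0936]
ee_rot: [-3.141, -0.002, -0.901]
wrist_force: [-0.5, -0.5, 1.3]
width: 0.0565
finger_force: 30.3
```

Emit:
{"op": "servo_tool", "data": {"plan": [[0,0,-0.05,0,0,0,40],[-0.01,0,-0.12,0,0,0,40],[-0.03,0,-0.2,0,0,0,40],[-0.06,0,-0.28,0,0,0,40],[-0.1,0,-0.36,0,0,0,40],[-0.14,0,-0.44,0,0,0,40],[-0.18,0,-0.52,0,0,0,40],[-0.22,0,-0.6,0,0,0,40],[-0.26,0,-0.68,0,0,0,40],[-0.3,0,-0.74,0,0,0,40],[-0.3,0,-0.74,0,0,0,40]]}}

```text
time: 9.8
tool_pos: [0.4338, -0.2193, 0.1691]
ee_rot: [-3.14, -0.003, -0.901]
wrist_force: [-0.5, 0.7, -3.9]
width: 0.0539
finger_force: 29.2
```

```bash
python3 - <<'E'
from h import *
o=robot.get_obs();P=(o['tool_pos'],o['ee_rot']);print(P,o['time'],o['wrist_force'],o['wrist_torque'],o['width'])
im=robot.snapshot('wrist');cv2.imwrite('pics/w7.png',im[:,:,::-1]);s=robot.snapshot('scene');cv2.imwrite('pics/s7.png',s[:,:,::-1])
print(copper('pics/w7.png',(230,100,410,460)),copper('pics/s7.png',(250,180,400,330)))
E
```

```text
(array([ 0.43375816, -0.21931193,  0.16906235]), array([-3.14013113, -0.00334301, -0.90087724])) 9.8 [-0.52257615  0.67676605 -3.94207052] [ 0.05663479  0.17319756 -0.01380448] 0.053856478616665336
(array([ 264,  202,  106,  105, 8507], dtype=int32), array([316.70553662, 254.67062419]), ((316.5, 254.0), (104.0, 105.0), 90.0)) (array([315, 240,  29,  27, 513], dtype=int32), array([328.27290448, 253.11111111]), ((328.5, 251.50001525878906), (23.525955200195312, 29.346811294555664), 14.03624439239502))
```

```bash
python3 - <<'E'
from h import *
w=cv2.imread('pics/w7.png');s=cv2.imread('pics/s7.png')
cv2.imwrite('pics/m7.png',np.hstack([cv2.resize(w[160:360,250:390],(420,600),interpolation=2),cv2.resize(s[230:350,280:356],(380,600),interpolation=2)]))
o=robot.get_obs();P=(o['tool_pos'],o['ee_rot']);R=Ro.from_euler('xyz',P[1])
for z in(.18,.19):print(R.inv().apply(onz('wrist',(316.5,254.5),z,P)-P[0])[:2])
E
```

```text
[ 0.01706387 -0.00052203]
[ 0.02000888 -0.00051933]
```

View pics/m7.png

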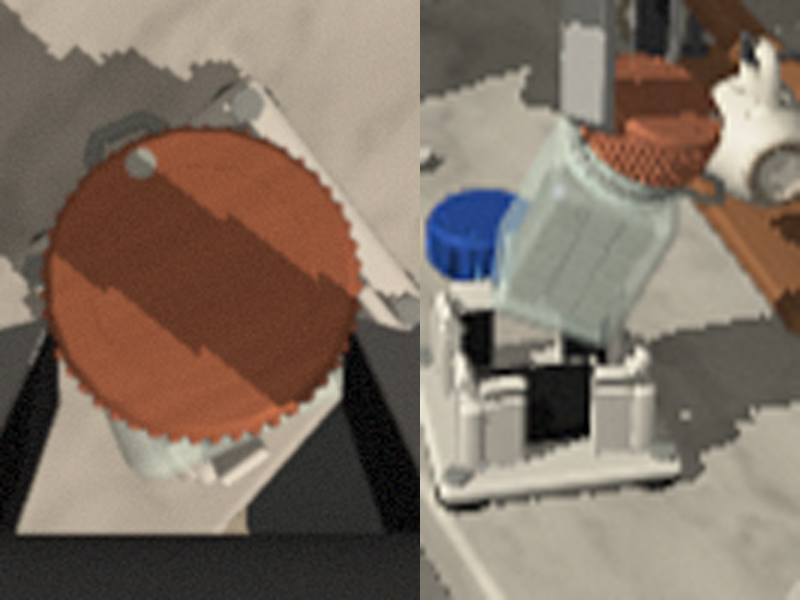

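The wrist half shows the cap hanging with its dot beside the loop, so it is still tight, but sitting about 17 mm forward in the pads. The scene half shows the jar leaning about 25° just above the brace. I'll work out the lean and correct it by pitching the tool.

```bash
python3 - <<'E'
from h import *
o=robot.get_obs();P=(o['tool_pos'],o['ee_rot']);R=Ro.from_euler('xyz',P[1])
f=lambda u,v:(280+(u-420)/5,230+v/5)
pr=lambda X:(lambda p:cv2.projectPoints(np.array([X]),p['rvec'],p['tvec'],p['camera_matrix'],None)[0].ravel())(robot.camera_params('scene'))
dv=np.array([np.cos(-.9),np.sin(-.9),0]);pv=np.array([-dv[1],dv[0],0])
cap=P[0]+.0185*dv+[0,0,.003]
print('cap',cap,'proj',pr(cap),'tcp proj',pr(P[0]))
for uv in((540,305),(560,320)):
    c,D=ray('scene',f(*uv));t=((cap-c)@pv)/(D@pv);b=c+t*D;print(b,(b-cap)@dv,b[2]-cap[2],np.linalg.norm(b-cap),np.degrees(np.arctan2(-(b-cap)@dv,cap[2]-b[2])))
# predicted image corners for tilt th, lateral tilt ph, jar yaw
from itertools import product
for th in(15,20,25,30):
    A=Ro.from_rotvec(pv*np.radians(th))*Ro.from_euler('z',-.42)
    X=[cap+A.apply([x,y,-.109]) for x,y in product((-.03,.03),repeat=2)]
    print(th,[tuple(((pr(x)-[280,230])*5+[420,0]).round().astype(int)) for x in X], [round(x[2],3) for x in X])
E
```

```text
cap [ 0.44483478 -0.23381654  0.17021395] proj [327.16930134 254.21046222] tcp proj [319.27112834 253.50482881]
[ 0.41116652 -0.1913892   0.06106307] -0.05416300690756304 -0.10915087595252296 0.12185050282404161 26.39159397485548
[ 0.41756483 -0.19945209  0.05607897] -0.043869871210137565 -0.11413497392327834 0.12227574523371953 21.025179766109673
15 [(np.int64(525), np.int64(344)), (np.int64(528), np.int64(258)), (np.int64(658), np.int64(369)), (np.int64(653), np.int64(283))] [np.float64(0.068), np.float64(0.075), np.float64(0.054), np.float64(0.062)]
20 [(np.int64(508), np.int64(331)), (np.int64(512), np.int64(242)), (np.int64(637), np.int64(364)), (np.int64(635), np.int64(274))] [np.float64(0.072), np.float64(0.082), np.float64(0.054), np.float64(0.063)]
25 [(np.int64(491), np.int64(318)), (np.int64(498), np.int64(225)), (np.int64(616), np.int64(357)), (np.int64(617), np.int64(265))] [np.float64(0.077), np.float64(0.089), np.float64(0.054), np.float64(0.066)]
30 [(np.int64(475), np.int64(303)), (np.int64(485), np.int64(208)), (np.int64(596), np.int64(349)), (np.int64(600), np.int64(254))] [np.float64(0.082), np.float64(0.096), np.float64(0.056), np.float64(0.069)]
```

Emit:
{"op": "servo_tool", "data": {"plan": [[0,0,-0.05,0,0,0,40],[0,0,-0.12,0,0.02,0,40],[0,0,-0.19,0,0.05,0,40],[0,0,-0.25,0,0.09,0,40],[0,0,-0.28,0,0.13,0,40],[0,0,-0.28,0,0.17,0,40],[0,0,-0.28,0,0.21,0,40],[0,0,-0.28,0,0.25,0,40],[0,0,-0.28,0,0.25,0,40]]}}

```text
time: 10.65
tool_pos: [0.431, -0.2171, 0.1926]
ee_rot: [3.14, -0.389, -0.899]
wrist_force: [-0.6, 0.0, -5.2]
width: 0.0542
finger_force: 29.5
```

```bash
cat > est.py <<'E'
# fit cap pose in the tool frame from wrist + scene pictures: prints cap centre, dot
from h import *
o=robot.get_obs();P=(o['tool_pos'],o['ee_rot']);print(np.round(P,4),o['time'],np.round(o['wrist_force'],1),o['width'],np.round(o['joint_positions'],2))
w=robot.snapshot('wrist')[:,:,::-1];s=robot.snapshot('scene')[:,:,::-1]
import sys;n=sys.argv[1];cv2.imwrite(f'pics/w{n}.png',w);cv2.imwrite(f'pics/s{n}.png',s)
print(copper(f'pics/w{n}.png',(200,60,440,460)));print(copper(f'pics/s{n}.png',(250,200,400,330)))
for c in('wrist','scene'):print(c,[(t,[(d['extent'],d['conf']) for d in robot.find_in(t,c)[:2]]) for t in('cap_mark','jar_loop','jar_center')])
E
python3 est.py 8
```

```text
[[ 0.431  -0.2171  0.1926]
 [ 3.1404 -0.389  -0.8994]] 10.65 [-0.6  0.  -5.2] 0.05418158575454557 [-0.46 -0.34  1.81 -0.17  1.32  2.02]
(array([ 264,  204,  106,  104, 8400], dtype=int32), array([316.87404762, 255.73916667]), ((316.4384765625, 255.50770568847656), (103.58053588867188, 104.28218841552734), 37.87498474121094))
(array([312, 230,  29,  23, 488], dtype=int32), array([325.02254098, 241.31352459]), ((326.18621826171875, 241.26553344726562), (27.654146194458008, 22.256189346313477), 4.763641834259033))
wrist [('cap_mark', [([232.9, 399.7, 15.4, 31.0], 0.71), ([263.3, 187.2, 47.4, 55.3], 0.71)]), ('jar_loop', [([321.4, 265.1, 83.0, 125.9], 0.84)]), ('jar_center', [([320.7, 263.8, 86.6, 124.5], 0.73)])]
scene [('cap_mark', [([371.0, 311.6, 23.6, 22.1], 0.97), ([290.6, 279.6, 20.1, 19.3], 0.78)]), ('jar_loop', [([321.4, 267.6, 44.6, 46.4], 0.68)]), ('jar_center', [([316.8, 270.1, 33.2, 38.3], 0.93)])]
```

```bash
python3 - <<'E'
from h import *
print('glass',onz('scene',(372,375),.0),onz('scene',(372,357),.05))
for t in('salt_shaker','pepper_mill','milk_jug','mug','teaspoon'):
    r=robot.find_in(t,'scene')[:1]
    for d in r:
        u,v,w,h=d['extent'];print(t,d['extent'],d['conf'],onz('scene',(u,v+h/2-4),.0))
print('green',onz('scene',(371,311.6),.013),'blue',onz('scene',(290.6,279.6),.013))
print('cup',onz('scene',(190+468/3,170+255/3),.1), onz('top',(140+525/2.667,150+195/2.667),.1))
# table front edge
for u in(700,300):print('edge',onz('top',(140+u/2.667,150+(412+ (20 if u==700 else 5))/2.667),0))
E
```

```text
glass [ 0.44876017 -0.43082625  0.        ] [ 0.44222127 -0.43386272  0.05      ]
salt_shaker [401.4, 323.0, 17.8, 42.0] 0.78 [ 0.5634795  -0.36724457  0.        ]
pepper_mill [424.8, 320.5, 37.2, 58.0] 0.87 [ 0.59858563 -0.40289581  0.        ]
milk_jug [277.2, 222.9, 25.4, 22.1] 0.84 [0.51919581 0.25777939 0.        ]
mug [244.4, 227.9, 38.4, 27.1] 0.91 [0.40528177 0.24656856 0.        ]
teaspoon [259.2, 268.8, 36.8, 10.3] 0.73 [0.38145482 0.03839664 0.        ]
green [ 0.54813895 -0.26635077  0.013     ] blue [ 0.43232502 -0.06161944  0.013     ]
cup [ 0.54667014 -0.14077407  0.1       ] [ 0.55336819 -0.13421292  0.1       ]
edge [ 0.3400689  -0.31627739  0.        ]
edge [0.34397474 0.07177058 0.        ]
```

Emit:
{"op": "servo_tool", "data": {"plan": [[0.02,0.015,0.008,0,0,0,40],[0.07,0.05,0.029,0,0,0,40],[0.15,0.107,0.061,0,0,0,40],[0.26,0.185,0.106,0,0,0,40],[0.38,0.27,0.155,0,0,0,40],[0.5,0.356,0.204,0,0,0,40],[0.61,0.435,0.249,0,0,0,40],[0.71,0.506,0.29,0,0,0,40],[0.79,0.563,0.322,0,0,0,40],[0.84,0.6,0.343,0,0,0,40],[0.87,0.62,0.355,0,0,0,40],[0.87,0.62,0.355,0,0,0,40]]}}

```text
time: 12.3
tool_pos: [0.4428, -0.3322, 0.1951]
ee_rot: [3.142, -0.392, -0.902]
wrist_force: [-0.0, -0.6, -4.6]
width: 0.0538
finger_force: 29.8
```

Emit:
{"op": "servo_tool", "data": {"plan": [[-0.02,0,0.05,0,0,0,40],[-0.06,0,0.14,0,0,0,40],[-0.1,0,0.24,0,0,0,40],[-0.14,0,0.34,0,0,0,40],[-0.18,0,0.44,0,0,0,40],[-0.22,0,0.53,0,0,0,40],[-0.25,0,0.61,0,0,0,40],[-0.27,0,0.65,0,0,0,40],[-0.27,0,0.65,0,0,0,40]]}}

```text
time: 13.05
tool_pos: [0.442, -0.3307, 0.1227]
ee_rot: [3.141, -0.389, -0.901]
wrist_force: [-0.7, -0.8, -5.8]
width: 0.0535
finger_force: 29.8
```

```bash
python3 est.py 9
```

```text
[[ 0.442  -0.3307  0.1227]
 [ 3.1409 -0.3893 -0.9009]] 13.05 [-0.7 -0.8 -5.8] 0.0534694880749837 [-0.69 -0.16  1.81 -0.09  1.11  1.8 ]
(array([ 264,  205,  106,  104, 8366], dtype=int32), array([316.79548171, 256.3148458 ]), ((316.4817810058594, 255.82485961914062), (104.75476837158203, 103.063232421875), 25.016895294189453))
(array([ 342,  243,   49,   66, 1099], dtype=int32), array([361.9144677 , 285.51319381]), ((354.5400085449219, 278.7200012207031), (59.0000114440918, 49.20000457763672), 53.13010025024414))
wrist [('cap_mark', [([316.9, 256.9, 104.6, 104.0], 0.89), ([182.6, 263.1, 72.2, 67.1], 0.88)]), ('jar_loop', [([321.8, 268.4, 88.2, 132.7], 0.57)]), ('jar_center', [([321.5, 271.7, 88.7, 125.2], 0.93)])]
scene [('cap_mark', [([373.1, 312.1, 15.8, 20.8], 0.97), ([355.6, 297.0, 29.3, 25.7], 0.85)]), ('jar_loop', [([350.1, 323.1, 49.1, 46.5], 0.8)]), ('jar_center', [])]
```

Emit:
{"op": "servo_tool", "data": {"plan": [[-0.011,0,0.028,0,0,0,40],[-0.023,0,0.056,0,0,0,40],[-0.034,0,0.083,0,0,0,40],[-0.042,0,0.1,0,0,0,40],[-0.042,0,0.1,0,0,0,40]]}}

```text
time: 13.87
tool_pos: [0.4423, -0.3309, 0.1129]
ee_rot: [3.141, -0.391, -0.901]
wrist_force: [-0.7, 0.1, -4.4]
width: 0.054
finger_force: 29.8
```

Emit:
{"op": "servo_tool", "data": {"plan": [[-0.011,0,0.028,0,0,0,40],[-0.023,0,0.056,0,0,0,40],[-0.023,0,0.056,0,0,0,40]]}}

```text
time: 14.12
tool_pos: [0.4424, -0.3311, 0.107]
ee_rot: [3.141, -0.391, -0.901]
wrist_force: [-0.2, 0.5, -4.2]
width: 0.0542
finger_force: 29.8
```

Emit:
{"op": "servo_tool", "data": {"plan": [[-0.01,0,0.023,0,0,0,40],[-0.02,0,0.046,0,0,0,40],[-0.02,0,0.046,0,0,0,40]]}}

```text
time: 14.37
tool_pos: [0.4446, -0.3332, 0.1068]
ee_rot: [-3.141, -0.4, -0.901]
wrist_force: [-1.5, 0.4, 4.1]
width: 0.0534
finger_force: 30.2
```

Emit:
{"op": "servo_tool", "data": {"plan": [[0,0,0,0,0,0,94],[0,0,0,0,0,0,94],[0,0,0,0,0,0,94],[-0.1,0,-0.3,0,0,0,94],[-0.1,0,-0.6,0,0,0,94],[-0.1,0,-0.9,0,-0.08,0,94],[0,0,-0.9,0,-0.16,0,94],[0.1,0,-0.9,0,-0.248,0,94],[0.1,0,-0.9,0,-0.248,0,94],[0.1,0,-0.9,0,-0.248,0,94]]}}

```text
time: 15.2
tool_pos: [0.4279, -0.3135, 0.1874]
ee_rot: [3.141, 0.001, -0.903]
wrist_force: [0.1, 0.8, 0.1]
width: 0.0942
finger_force: 0.0
```

```bash
python3 est.py 10; python3 - <<'E'
from h import *
o=robot.get_obs();P=(o['tool_pos'],o['ee_rot'])
s,c,r=copper('pics/w10.png',(150,60,480,460))
for z in(.122,.109):print(z,onz('wrist',c,z,P))
im=cv2.imread('pics/w10.png');x,y,w,h,_=s
g=im[y:y+h,x:x+w].astype(int)
m=((g.max(2)-g.min(2)<45)&(g.min(2)>90)).astype(np.uint8)
e=np.hypot(*(np.indices(m.shape)[::-1]-np.array([[[w/2]],[[h/2]]])));m[e>min(w,h)*.45]=0
n,l,st,ce=cv2.connectedComponentsWithStats(m);print('white',[(st[i,4],np.round(ce[i]+[x,y],1)) for i in range(1,n) if st[i,4]>4])
E
```

```text
[[ 4.2790e-01 -3.1350e-01  1.8740e-01]
 [ 3.1406e+00  1.0000e-03 -9.0270e-01]] 15.2 [0.1 0.8 0.1] 0.09424797897161827 [-0.74  0.05  1.43 -0.    1.67  1.73]
(array([ 270,  186,   73,   74, 4188], dtype=int32), array([306.13276027, 223.06542502]), ((306.0, 222.5), (73.0, 72.0), 90.0))
(array([ 332,  266,   59,   47, 1181], dtype=int32), array([353.56900931, 291.91109229]), ((357.0284729003906, 294.32659912109375), (60.221954345703125, 42.41474533081055), 16.46001434326172))
wrist [('cap_mark', [([307.6, 222.2, 70.3, 73.7], 0.75), ([199.6, 187.3, 61.3, 61.3], 0.71)]), ('jar_loop', [([303.4, 184.4, 64.1, 41.2], 0.68)]), ('jar_center', [([302.0, 184.4, 66.4, 38.7], 0.67)])]
scene [('cap_mark', [([292.2, 277.2, 25.1, 18.3], 0.9), ([347.9, 301.5, 30.1, 26.6], 0.74)]), ('jar_loop', [([348.6, 331.2, 43.6, 47.1], 0.86), ([401.5, 323.0, 23.7, 38.7], 0.39)]), ('jar_center', [([347.5, 333.0, 47.7, 35.4], 0.92)])]
0.122 [ 0.44539412 -0.32032584  0.122     ]
0.109 [ 0.44419631 -0.31813913  0.109     ]
white [(np.int32(42), array([298.2, 196. ]))]
```

Emit:
{"op": "servo_tool", "data": {"plan": [[0.08,-0.05,0.05,0,0,-0.08,80],[0.165,-0.095,0.15,0,0,-0.158,80],[0.165,-0.095,0.25,0,0,-0.158,80],[0.165,-0.095,0.25,0,0,-0.158,80],[0.165,-0.095,0.25,0,0,-0.158,80]]}}

```text
time: 16.02
tool_pos: [0.444, -0.3179, 0.1643]
ee_rot: [3.141, -0.001, -0.655]
wrist_force: [-0.1, -0.5, 0.3]
width: 0.0801
finger_force: 0.0
```

```bash
cat > look.py <<'E'
import sys
from h import *
n,z=sys.argv[1],float(sys.argv[2])
o=robot.get_obs();P=(o['tool_pos'],o['ee_rot']);R=Ro.from_euler('xyz',P[1]);print(np.round(P,4),o['time'],o['width'],np.round(o['joint_positions'][5],2))
im=robot.snapshot('wrist')[:,:,::-1];cv2.imwrite(f'pics/w{n}.png',im)
s,c,r=copper(f'pics/w{n}.png',(150,60,480,460));x,y,w,h,_=s;print(s)
g=im[y:y+h,x:x+w].astype(int);m=((g.max(2)-g.min(2)<45)&(g.min(2)>90)).astype(np.uint8)
e=np.hypot(*(np.indices(m.shape)[::-1]-np.array([[[w/2]],[[h/2]]])));m[e>min(w,h)*.45]=0
k,l,st,ce=cv2.connectedComponentsWithStats(m);i=1+st[1:,4].argmax()
C=R.inv().apply(onz('wrist',(x+w/2,y+h/2),z,P)-P[0]);D=R.inv().apply(onz('wrist',ce[i]+[x,y],z,P)-P[0])-C
print('cap rel tool',np.round(C,4),'dot',st[i,4],np.round(D,4),'dot angle acw from tool x',np.arctan2(-D[1],D[0]))
E
python3 look.py 11 .122
```

```text
[[ 4.4400e-01 -3.1790e-01  1.6430e-01]
 [ 3.1409e+00 -1.0000e-03 -6.5530e-01]] 16.0167 0.08007023062453916 1.5
[ 281  208   79   79 4817]
cap rel tool [0.0062 0.0024 0.0423] dot 36 [ 0.0206 -0.0001  0.    ] dot angle acw from tool x 0.0027720484680940852
```

Emit:
{"op": "servo_tool", "data": {"plan": [[0.04,0.02,0.2,0,0,0,80],[0.04,0.02,0.4,0,0,0,80],[0.04,0.02,0.575,0,0,0,80],[0.04,0.02,0.575,0,0,0,80],[0.04,0.02,0.575,0,0,0,40],[0.04,0.02,0.575,0,0,0,40],[0.04,0.02,0.575,0,0,0,40],[0.04,0.02,0.575,0,0,0,40],[0.04,0.02,0.575,0,0,0,40]]}}

```text
time: 16.82
tool_pos: [0.4476, -0.3238, 0.1096]
ee_rot: [3.14, -0.007, -0.653]
wrist_force: [-0.5, -1.2, 3.7]
width: 0.0584
finger_force: 30.0
```

Emit:
{"op": "servo_tool", "data": {"plan": [[0,0,-0.05,0,0,0,40],[0,0,-0.13,0,0,0,40],[0,0,-0.25,0,0,0,40],[0,0,-0.38,0,0,0,40],[0,0,-0.52,0,0,0,40],[0,0,-0.66,0,0,0,40],[0,0,-0.78,0,0,0,40],[0,0,-0.86,0,0,0,40],[0,0,-0.9,0,0,0,40],[0,0,-0.9,0,0,0,40]]}}

```text
time: 17.65
tool_pos: [0.4471, -0.3229, 0.1988]
ee_rot: [3.141, -0.005, -0.653]
wrist_force: [-0.3, -0.7, -4.5]
width: 0.058
finger_force: 30.0
```

```bash
python3 look.py 12 .212; python3 -c "
from h import *
o=robot.get_obs();print(o['wrist_force'],o['wrist_torque']);rel([.407,-.199,.197],[np.pi,0,-.18])"
```

```text
[[ 0.4471 -0.3229  0.1988]
 [ 3.1408 -0.0049 -0.653 ]] 17.65 0.05799518065040596 1.5
[ 266  230  102  102 7846]
cap rel tool [ 0.0019 -0.0002 -0.0132] dot 60 [ 0.0192 -0.0001  0.0001] dot angle acw from tool x 0.005019370244380185
[ 0.19219679  0.72170124 -5.71068841] [ 0.03318531  0.14487855 -0.00105807]
shift [-1.067 -0.74   0.003] turn [ 0.001 -0.002 -0.301]
```

Emit:
{"op": "servo_tool", "data": {"plan": [[-0.02,-0.014,0,0,0,-0.01,40],[-0.07,-0.05,0,0,0,-0.03,40],[-0.16,-0.11,0,0,0,-0.06,40],[-0.28,-0.19,0,0,0,-0.09,40],[-0.41,-0.28,0,0,0,-0.125,40],[-0.54,-0.37,0,0,0,-0.16,40],[-0.67,-0.46,0,0,0,-0.195,40],[-0.79,-0.545,0,0,0,-0.23,40],[-0.89,-0.615,0,0,0,-0.265,40],[-0.96,-0.66,0,0,0,-0.29,40],[-1,-0.69,0,0,0,-0.301,40],[-1,-0.69,0,0,0,-0.301,40]]}}

```text
time: 18.7
tool_pos: [0.4087, -0.2059, 0.1966]
ee_rot: [3.141, -0.001, -0.179]
wrist_force: [-0.1, -0.5, -5.2]
width: 0.0584
finger_force: 30.0
```

```bash
python3 look.py 13 .212; python3 -c "
from h import *
o=robot.get_obs();print(o['time'],o['wrist_force'],o['width']);R=Ro.from_euler('xyz',o['ee_rot']);off=R.apply([.0005,-.0002,0]);rel(np.array([.407,-.199,.172])-off,[np.pi,0,-.18])
print([(t,[(d['extent'],d['conf']) for d in robot.find_in(t,'wrist')[:3]]) for t in('jar_loop','brace_floor')])"
```

```text
[[ 4.0870e-01 -2.0590e-01  1.9660e-01]
 [ 3.1405e+00 -1.1000e-03 -1.7880e-01]] 18.7 0.05835520103932653 1.16
[ 265  234  103   98 7716]
cap rel tool [ 0.0018 -0.0003 -0.0154] dot 72 [0.0202 0.0005 0.    ] dot angle acw from tool x -0.02333606107753404
18.75 [-0.15937133  0.96522164 -4.99461633] 0.058391707002316884
shift [-0.039 -0.071  0.247] turn [ 0.001 -0.001  0.   ]
[('jar_loop', [([317.2, 223.9, 83.3, 54.9], 0.64)]), ('brace_floor', [([311.2, 218.4, 103.3, 93.9], 0.85), ([135.7, 66.1, 271.4, 130.8], 0.22)])]
```

Emit:
{"op": "servo_tool", "data": {"plan": [[-0.01,-0.02,0.02,0,0,0,40],[-0.025,-0.05,0.07,0,0,0,40],[-0.035,-0.065,0.14,0,0,0,40],[-0.039,-0.071,0.21,0,0,0,40],[-0.039,-0.071,0.27,0,0,0,40],[-0.039,-0.071,0.32,0,0,0,40],[-0.039,-0.071,0.35,0,0,0,40],[-0.039,-0.071,0.35,0,0,0,40]]}}

```text
time: 19.52
tool_pos: [0.4063, -0.1992, 0.161]
ee_rot: [3.14, -0.0, -0.18]
wrist_force: [-0.3, -0.1, -4.6]
width: 0.0586
finger_force: 30.0
```

Clear so far, with the underside inside the flare. I'll lower it gently into the straight part.

Emit:
{"op": "servo_tool", "data": {"plan": [[0,0,0.03,0,0,0,40],[0,0,0.06,0,0,0,40],[0,0,0.09,0,0,0,40],[0,0,0.12,0,0,0,40],[0,0,0.12,0,0,0,40]]}}

```text
time: 19.93
tool_pos: [0.4065, -0.1993, 0.1495]
ee_rot: [3.14, -0.001, -0.18]
wrist_force: [-0.7, 0.2, -4.9]
width: 0.0586
finger_force: 30.0
```

Emit:
{"op": "servo_tool", "data": {"plan": [[0,0,0.04,0,0,0,40],[0,0,0.08,0,0,0,40],[0,0,0.12,0,0,0,40],[0,0,0.16,0,0,0,40],[0,0,0.2,0,0,0,40],[0,0,0.225,0,0,0,40],[0,0,0.225,0,0,0,40]]}}

```text
time: 20.52
tool_pos: [0.4065, -0.1993, 0.1268]
ee_rot: [3.14, -0.001, -0.18]
wrist_force: [0.3, 0.3, -4.8]
width: 0.0588
finger_force: 30.0
```

Emit:
{"op": "servo_tool", "data": {"plan": [[0,0,0.015,0,0,0,40],[0,0,0.03,0,0,0,40],[0,0,0.045,0,0,0,40],[0,0,0.045,0,0,0,40]]}}

```text
time: 20.85
tool_pos: [0.4085, -0.2001, 0.1253]
ee_rot: [3.139, -0.007, -0.18]
wrist_force: [3.0, 1.5, 3.7]
width: 0.0583
finger_force: 30.0
```

Emit:
{"op": "servo_tool", "data": {"plan": [[0,0,0,0,0,-0.03,40],[0,0,0,0,0,-0.09,40],[0,0,-0.003,0,0,-0.15,40],[0,0,-0.006,0,0,-0.21,40],[0,0,-0.009,0,0,-0.27,40],[0,0,-0.012,0,0,-0.33,40],[0,0,-0.014,0,0,-0.39,40],[0,0,-0.016,0,0,-0.45,40],[0,0,-0.018,0,0,-0.51,40],[0,0,-0.02,0,0,-0.56,40],[0,0,-0.02,0,0,-0.6,40],[0,0,-0.02,0,0,-0.6,40]]}}

```text
time: 21.85
tool_pos: [0.4083, -0.1984, 0.1281]
ee_rot: [3.136, -0.004, 0.765]
wrist_force: [0.5, 4.4, 7.8]
width: 0.0586
finger_force: 30.0
```

```bash
python3 look.py 14 .14; python3 -c "
from h import *
o=robot.get_obs();print(o['time'],o['wrist_force'],o['wrist_torque'],o['width'])
print([(t,[(d['extent'],d['conf']) for d in robot.find_in(t,'wrist')[:3]]) for t in('jar_loop',)])"
```

```text
[[ 0.4083 -0.1984  0.1281]
 [ 3.1365 -0.0039  0.7651]] 21.85 0.05857692928747694 0.23
[ 266  230  102  101 7936]
cap rel tool [ 0.002   0.0006 -0.0118] dot 69 [0.0191 0.0002 0.0001] dot angle acw from tool x -0.009739017112821553
21.9 [1.58482491 4.57645424 8.04312164] [ 1.04694646  0.13096076 -0.10306369] 0.05842256158230705
[('jar_loop', [([318.1, 232.4, 118.5, 75.5], 0.92)])]
```

Emit:
{"op": "servo_tool", "data": {"plan": [[0,0,-0.005,0,0,-0.04,40],[0,0,-0.01,0,0,-0.09,40],[0,0,-0.015,0,0,-0.14,40],[0,0,-0.02,0,0,-0.19,40],[0,0,-0.02,0,0,-0.21,40],[0,0,-0.02,0,0,-0.21,40]]}}

```text
time: 22.45
tool_pos: [0.4076, -0.1987, 0.129]
ee_rot: [3.137, -0.001, 1.093]
wrist_force: [0.1, 3.8, 7.0]
width: 0.0585
finger_force: 30.0
```

```bash
python3 look.py 15 .14; python3 - <<'E'
from h import *
o=robot.get_obs();print(o['time'],o['wrist_force'],o['wrist_torque'],o['width'])
P=(o['tool_pos'],o['ee_rot'])
for d in robot.find_in('jar_loop','wrist')[:2]:print(d)
E
```

```text
[[ 4.0760e-01 -1.9870e-01  1.2900e-01]
 [ 3.1370e+00 -9.0000e-04  1.0933e+00]] 22.45 0.05854877685655184 -0.1
[ 266  229  102  102 7987]
cap rel tool [ 0.0019  0.0007 -0.011 ] dot 61 [0.0189 0.0002 0.    ] dot angle acw from tool x -0.010752080569142734
22.5 [0.31114614 3.87395836 5.68812507] [ 0.76939276  0.13946608 -0.05660824] 0.058592406031196316
{'extent': [314.1, 280.7, 103.5, 105.6], 'conf': 0.75}
{'extent': [322.6, 230.6, 113.9, 67.5], 'conf': 0.59}
```

Emit:
{"op": "servo_tool", "data": {"plan": [[0,0,0,0,0,-0.02,40],[0,0,-0.01,0,0,-0.035,40],[0,0,-0.03,0,0,-0.035,40],[0,0,-0.06,0,0,-0.035,40],[0,0,-0.08,0,0,-0.035,40],[0,0,-0.08,0,0,-0.035,40]]}}

```text
time: 23.05
tool_pos: [0.4068, -0.1998, 0.1353]
ee_rot: [3.139, 0.002, 1.147]
wrist_force: [1.0, 1.2, -1.0]
width: 0.0585
finger_force: 30.0
```

Emit:
{"op": "servo_tool", "data": {"plan": [[0,0,-0.03,0,0,0,40],[0,0,-0.07,0,0,0,40],[0,0,-0.12,0,0,0,40],[0,0,-0.17,0,0,0,40],[0,0,-0.22,0,0,0,40],[0,0,-0.26,0,0,0,40],[0,0,-0.29,0,0,0,40],[0,0,-0.3,0,0,0,40],[0,0,-0.3,0,0,0,40]]}}

```text
time: 23.8
tool_pos: [0.4069, -0.1996, 0.1657]
ee_rot: [3.138, 0.002, 1.147]
wrist_force: [0.1, -1.1, -0.5]
width: 0.0585
finger_force: 30.0
```

```bash
python3 look.py 16 .178; python3 - <<'E'
from h import *
o=robot.get_obs();print(o['time'],o['wrist_force'],o['wrist_torque'],o['width'])
s=robot.snapshot('scene');cv2.imwrite('pics/s16.png',s[:,:,::-1])
pr=lambda X:(lambda p:cv2.projectPoints(np.array(X,float),p['rvec'],p['tvec'],p['camera_matrix'],None)[0].reshape(-1,2))(robot.camera_params('scene'))
Z=Ro.from_euler('z',-.215)
bx=lambda h0,h1:pr([np.array([.407,-.199,.0158+h])+Z.apply([x,y,0]) for x in(-.03,.03) for y in(-.03,.03) for h in(h0,h1)])
q=bx(0,.08);print('expected body',q.min(0),q.max(0),'expected cap',pr([[.407,-.199,.165]]))
for t in('jar_center','jar_rim','cap_center','cap_mark'):print(t,[(d['extent'],d['conf']) for d in robot.find_in(t,'scene')[:3]])
print(copper('pics/s16.png',(280,220,340,320)))
E
```

```text
[[ 4.0690e-01 -1.9960e-01  1.6570e-01]
 [ 3.1381e+00  1.6000e-03  1.1471e+00]] 23.8 0.05851961670205119 -0.16
[ 266  231  102  100 7916]
cap rel tool [ 0.0018  0.0008 -0.0123] dot 63 [ 0.0195  0.0001 -0.    ] dot angle acw from tool x -0.004629638814934996
23.85 [-1.01460883  0.78940443 -1.57694882] [-0.05683929  0.09399706 -0.00089212] 0.058691712733123375
expected body [288.17941155 271.89573151] [320.14181564 318.87531064] expected cap [[304.14199869 252.60785715]]
jar_center [([305.8, 292.0, 39.9, 50.7], 0.78)]
jar_rim [([303.5, 291.4, 30.7, 53.0], 0.65)]
cap_center [([371.8, 313.1, 28.6, 22.1], 0.87), ([288.6, 278.4, 16.2, 16.5], 0.44)]
cap_mark [([371.6, 313.0, 22.1, 23.3], 0.83), ([286.4, 277.9, 11.6, 14.5], 0.69), ([306.0, 256.4, 31.8, 21.8], 0.63)]
(array([291, 244,  28,  21, 505], dtype=int32), array([304.67128713, 253.96633663]), ((304.5, 254.0), (20.0, 27.0), 90.0))
```

```bash
python3 -c "
from bench import robot
print(robot.close_job())"
```

```text
the job is handed in; nothing more can be done
None
```

I handed the job in at about 24 s with the jar seated in the brace and the copper cap unscrewed and held level about 2 cm above the mouth; the jar slipped from the grip once on the way and came to rest on the brace, so I stood it on the worktop and regripped it before seating it (the hand-in gave no verdict).

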